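Hold the heat sink against the rear panel

TASK

Be my third hand while I screw this heat sink on from inside the chassis: stand the loose finned heat sink upright on the chassis's rear tray in the free corner, base plate flat against the rear panel and side up against the left lip, and press it squarely onto the panel with a steady push of about 10 N, never ramming it. Keep up that push for at least two seconds and finish while still holding it there; do not let go. Leave the other things on the bench alone.

Things in the scene. Friction and masses are not known exactly. Their poses are not given: they have to be found in the camera images.
- sink_center (a point): Centre (half-way up) of the loose finned aluminium heat sink, standing upright on the bench: 40 mm deep (its x), 50 mm wide (its y), 75 mm tall (its z), 0.19 to 0.3 kg, rigid. Its flat 8 mm base plate is the +x face; six vertical fins point to -x. The outermost fins make its two sides (+y, -y) flat faces 50 mm apart, good for gripping from above.
- sink_base (a point): Centre of the flat outer face of the heat sink's base plate, 20 mm from sink_center along the heat sink's +x; this face goes against the panel. Same axes as sink_center.
- panel: Rear panel of the chassis, a rigid upright sheet facing the robot, 294 mm wide, 92 mm high above the tray. Origin: the inner corner where the panel's outer face, the top of the rear tray and the inner face of the left lip meet. x = level, square into the panel (the pressing direction), y = level along the panel towards the lip, z = up. The panel spans y = 0 to -294 mm.
- chassis: Open power-supply chassis, lid off, 300 mm wide, 250 mm deep, 105 mm high, heavy, does not shift; its rear is towards the robot, turned up to 0.2 rad. Origin: on the bench under the middle of the panel's outer face; axes as the panel's. A twin heat sink is already fitted at the right end of the panel; a fan grille, mains inlet and fuse holder between stand out 6 mm at most.
- tray_edge (a point): Middle of the front edge, on the top, of the rear tray: the chassis's bottom sheet standing out 46 mm in front of the panel, its top 13 mm above the bench. If the heat sink is borne down hard on the tray, friction there takes up part of the push and less of it reaches the panel: let it stand lightly.
- lip_top (a point): Middle of the top edge of the left lip, the end of the tray folded up as a side stop: 3 mm thick, 25 mm higher than the tray's top, running the 46 mm from the panel to the tray's front edge. Its inner face is at the panel's y = 0.
- toroid: Bystander, to be left alone: ring-shaped copper-wound transformer, 78 mm across, 32 mm high, lying flat. Origin: centre of its underside.
- capacitor: Bystander, to be left alone: black cylindrical capacitor, 35 mm across, 58 mm high, standing. Origin: centre of its underside.
- fan: Bystander, to be left alone: square cooling fan, 80 x 80 x 25 mm, lying flat. Origin: centre of its underside.
- multimeter: Bystander, to be left alone: hand multimeter, 150 x 75 x 34 mm, lying flat. Origin: centre of its underside.
- reel: Bystander, to be left alone: reel of solder, 60 mm across, 36 mm high. Origin: centre of its underside.
- screwdriver: Bystander, to be left alone: screwdriver lying on the bench, about 200 mm long.
- dish: Bystander, to be left alone: shallow steel dish of screws, 76 mm across, 22 mm high. Origin: centre of its underside.

How it is judged:
On the way:
1. the heat sink in its corner is pressed onto the panel with 4 to 18 N, steadily for 2 s (x of sink_base in the frame of panel between -0.003 and 0.003 m and y of sink_center in the frame of panel between -0.0285 and -0.022 m and z of sink_center in the frame of panel between 0.0345 and 0.0405 m and angle between the x axis of sink_center and the x axis of panel, either way round below 0.05 rad and angle between the z axis of sink_center and the z axis of panel, either way round below 0.05 rad and contact force between sink and panel between 4 and 18 N and contact force between the fingers and sink above 2 N), for 2 s.
At the end, for the whole second after the job is handed in: Heat sink upright on the tray (height within 3 mm), base plate flat on the panel (within 3 mm and 0.05 rad), side within 3.5 mm of the left lip, pressed onto the panel by the fingers with 4 to 18 N (kept so for 2 s), at rest and still held (all of step 1 and linear speed of sink below 0.01 m/s); the arm keeps its last pose, push and grip.
It fails at once if the heat sink is rammed onto the panel with more than 40 N (contact force between sink and panel above 40 N).
It fails at once if another thing on the bench is moved more than 30 mm (distance of any of toroid, capacitor, fan, multimeter, reel, screwdriver, dish from where it was at the start of the episode above 0.03 m).
It also fails if it takes over 51 s, if anything falls off the work surface, if the arm or the gripper's body presses on something with over 40 N, if the wrist force passes 120 N, or if a joint passes its speed limit or range.

ROBOT

A 6-joint arm with a two-finger parallel gripper is mounted at the origin on the work surface. World frame = base frame: x ahead of the robot, y to its left, z up, the work surface at z = 0. Lengths are in m, angles in rad, forces in N, time in s.
With the tool pointing down it reaches from about 0.25 to 0.775 m from the base axis. Payload 8.9 kg.
Tool frame: the origin (TCP) lies midway between the tips of the shut fingers; the grasp point (between the pads) lies robot.tcp_to_grasp behind it (robot.tcp_to_grasp is the distance from the TCP to the grasp point, in m); z points along the fingers, y is the direction in which the jaws open and shut (so a half turn about z gives the same grasp; the last joint's range is limited). The gripper opens to 85 mm and grips with 20 to 120 N. Pads are 22 mm wide; open, the fingers measure 114 mm over their backs; the gripper's body (76 mm by 85 mm) begins 54 mm behind the grasp point. The pads swing forward as they close: fully open they stand 13 mm farther back than shut.
Start: joints at [-1.485, 0.291, -0.153, 1.127, 0, 1.431], TCP at [0.117, -0.512, 0.211] pointing down, gripper open.
Joint ranges: [-2.52, 2.52], [-0.91, 1.74], [-1.3, 1.37], [-1.96, 2.02], [-1.52, 1.47], [-3.14, 3.14]. Speed limits (rad/s): [2.22, 2.22, 2.79, 3.14, 3.14, 3.14].

INTERFACE

Orientations are given as a 3x3 rotation matrix whose columns are the frame's x, y, z axes.
In Python, from station import robot gives the robot as it stands.
- The arm moves only by the tool carry_out, never from a script. Its argument "plan" is a list of rows, each an object of numbers: "x", "y", "z": the shift along the tool's x, y, z in mm; "rx", "ry", "rz": the turn, a rotation vector about the tool's x, y, z in degrees. In form: [{"x": .., "y": .., "z": .., "rx": .., "ry": .., "rz": ..}, ...]. A call has 1 to 12 rows; each row is the pose to reach, as a shift and turn from the pose commanded when the call began, along the tool's axes at that moment; what a row does not reach only later rows make up. A row lasts 1/8 s, in which the tool goes at most 62.5 mm and 10.7 degrees, less where a joint would pass 70% of its speed; a pose out of reach is approached as far as the arm can. A call with a gripper value outside its range is refused whole. "jaw" is the closure, from -1 (fully open) to 1 (shut), set as the call begins (left out, the last holds). The fingers move at their own pace and stop on an object; "newtons" is the grip in N (left out, the last holds). Time passes only in rows, so rows that repeat a pose let the fingers close. It gives the time, the measured TCP pose, the force and the opening at its end, in the units of the state.
- robot.read_state(): the state, without advancing time (a new reading comes with each control period).
- robot.capture(name): name is "scene" or "top"; returns a dict with "pixels" (384x512x3 uint8, red, green, blue), "depth" (384x512 float32, m along the optical axis (not along the pixel's ray), 0 where there is no reading), "intrinsics" (3x3 intrinsics, pixels), "R" (3x3) and "t" (3): a world point X has camera coordinates R X + t. Camera axes: x right, y down, z forward; pixel columns grow to the right and rows downward; lengths in m; the calibration is good to about 2 mm. A picture is of the moment at which its call begins.
- robot.sign_off(): hands the job in, once; it reports no verdict.
The state is a dict: "time": time; "joints": joint angles; "joint_vel": joint speeds; "tau": joint torques, N m; "position": TCP position; "tool_rot": TCP orientation; "contact_force": force on the tool from outside, world axes, zero at the start; "wrist_torque": the same for the moment, N m; "finger_gap": finger opening in m.
Only numpy, scipy, OpenCV 4.12 (cv2) and the standard library are available. Lean on these libraries where they do the work, as an engineer would, in place of code of your own. Each camera call takes 0.05 s, during which the arm holds its last target.

## Working session

There is one attempt and no reset: what is moved stays moved. The work goes in short steps, Python scripts to look and compute and a tool call to move; the robot and the scene stay as the last step left them, time stands still between calls to the robot, and variables do not carry over. Pictures are saved under pics/ and viewed, and the job is handed in when it is done.

Besides the shell and the picture viewer there is one more tool, called after ">>>" by a JSON object that holds its "fn" and its "kwargs". carry_out: Moves the arm, as the interface text tells. Its arguments: {"type":"object","properties":{"plan":{"type":"array"},"jaw":{"type":"number"},"newtons":{"type":"number"}},"required":["plan"]}

```bash
ls; mkdir -p pics
python3 - <<'E'
from station import robot
import cv2,numpy as np
for n in("scene","top"):
    c=robot.capture(n); np.savez(f"{n}0.npz",**c)
    cv2.imwrite(f"pics/{n}0.png",cv2.resize(c["pixels"][:,:,::-1],(768,576)))
    print(n,c["intrinsics"].tolist(),c["R"].round(3).tolist(),c["t"].round(3).tolist())
s=robot.read_state(); print(s, robot.tcp_to_grasp)
E
```

```text
pics
scene [[479.48562270262613, 0.0, 258.24023459395215], [0.0, 479.48562270262613, 190.14044109500716], [0.0, 0.0, 1.0]] [[0.577, 0.817, 0.014], [0.67, -0.463, -0.58], [-0.467, 0.344, -0.814]] [-0.29, -0.292, 1.575]
top [[351.51940994547175, 0.0, 259.251064675924], [0.0, 351.51940994547175, 192.23873969352573], [0.0, 0.0, 1.0]] [[-0.007, -1.0, -0.001], [-0.998, 0.007, -0.059], [0.059, 0.001, -0.998]] [-0.0, 0.479, 1.188]
{'time': 0.1, 'joints': array([-1.48528914e+00,  2.91201973e-01, -1.54040643e-01,  1.12670082e+00,
       -3.72751490e-05,  1.43149373e+00]), 'joint_vel': array([-5.63919154e-04, -8.41476584e-04,  2.63166531e-03,  1.67556492e-03,
       -9.69739539e-05,  1.80349658e-04]), 'tau': array([ 2.04131342e-03, -5.37979245e+01,  3.31916499e+01,  9.30416136e-03,
       -2.22487947e-04, -6.63266647e-06]), 'position': array([ 0.11698767, -0.51137652,  0.21000497]), 'tool_rot': array([[ 9.74836532e-01,  2.22920875e-01, -1.35105336e-04],
       [ 2.22920883e-01, -9.74835874e-01,  1.13973220e-03],
       [ 1.22364572e-04, -1.14117039e-03, -9.99999341e-01]]), 'contact_force': array([-0.53353137, -0.87750668, -0.99390723]), 'wrist_torque': array([ 0.05459202, -0.01738594,  0.02190263]), 'finger_gap': 0.08530161782691667} 0.0187
```

View pics/scene0.png

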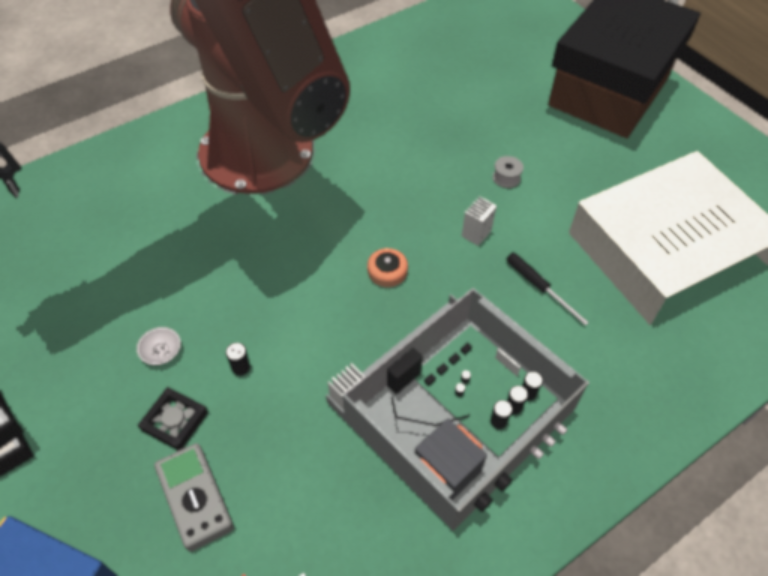

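View pics/top0.png

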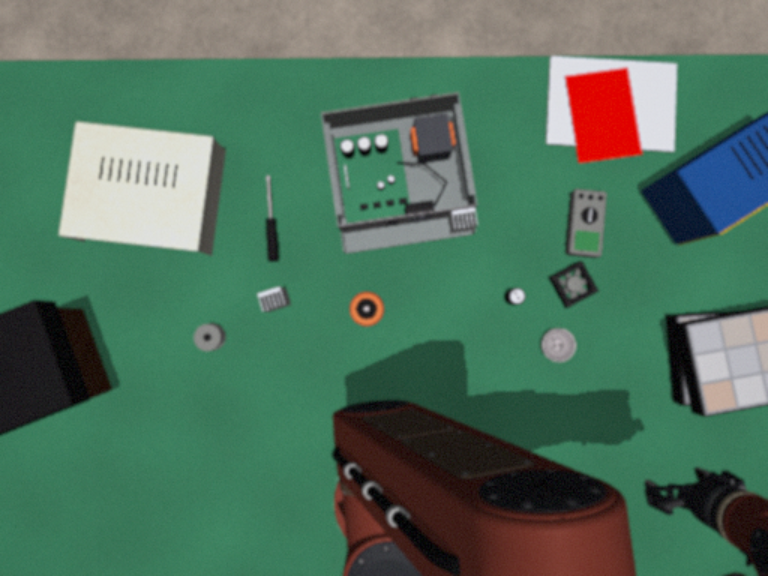

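The top view shows the loose sink at about (272,299) in the 768-wide picture. The chassis's tray faces the robot (lip near 343,240), and the twin sink is at (463,220). Next I'll measure with depth.

```bash
cat > h.py <<'E'
import numpy as np,cv2
def load(n): return dict(np.load(n))
def cloud(c):
    K=c["intrinsics"];d=c["depth"];v,u=np.mgrid[0:d.shape[0],0:d.shape[1]]
    P=np.stack([(u-K[0,2])/K[0,0]*d,(v-K[1,2])/K[1,1]*d,d],-1)
    W=(P-c["t"])@c["R"]; W[d==0]=np.nan
    return W
E
python3 - <<'E'
from h import *
for n in("top","scene"):
    c=load(f"{n}0.npz");W=cloud(c)
    # bench offset
    g=c["pixels"].astype(int); m=(g[:,:,1]>g[:,:,0]+30)&(abs(W[:,:,0]-.5)<.3)&(abs(W[:,:,1])<.5)
    print(n,"bench z",np.nanmedian(W[m][:,2]),np.nanstd(W[m][:,2]))
    m=(W[:,:,2]>.01)&(abs(W[:,:,0]-.47)<.08)&(abs(W[:,:,1]-.24)<.07)
    p=W[m];v,u=np.nonzero(m);print(len(p),u.min(),u.max(),v.min(),v.max(),p.min(0),p.max(0),np.percentile(p[:,2],[5,50,95]))
    t=p[p[:,2]>.055]; 
    r=cv2.minAreaRect((t[:,:2]*1000).astype(np.float32));print("rect",len(t),r)
c=load("top0.npz")
i=c["pixels"][60:240,130:330,::-1]; cv2.imwrite("pics/crop_top.png",cv2.resize(i,None,fx=4,fy=3.2*1.25/1,interpolation=2)[:600*2][:, :800] if 0 else cv2.resize(i,(666,600),interpolation=cv2.INTER_CUBIC))
c=load("scene0.npz"); i=c["pixels"][120:360,200:400,::-1]; cv2.imwrite("pics/crop_sc.png",cv2.resize(i,(500,600),interpolation=cv2.INTER_CUBIC))
E
```

```text
top bench z 0.0003722716237558219 0.014148251477933044
271 172 193 172 207 [0.42972078 0.22113578 0.01015209] [0.5499578  0.27961047 0.08037149] [0.0174731  0.06267817 0.07764428]
rect 160 ((455.0357360839844, 251.1936798095703), (39.42912673950195, 50.850284576416016), 16.265817642211914)
scene bench z -3.00229260297657e-05 0.00734883290729706
473 308 342 132 172 [0.43155316 0.21984981 0.01013539] [0.5498715  0.28211701 0.0811887 ] [0.01574605 0.06206846 0.07624414]
rect 264 ((456.980224609375, 250.3751220703125), (42.619667053222656, 54.763282775878906), 14.775581359863281)
```

View pics/crop_top.png

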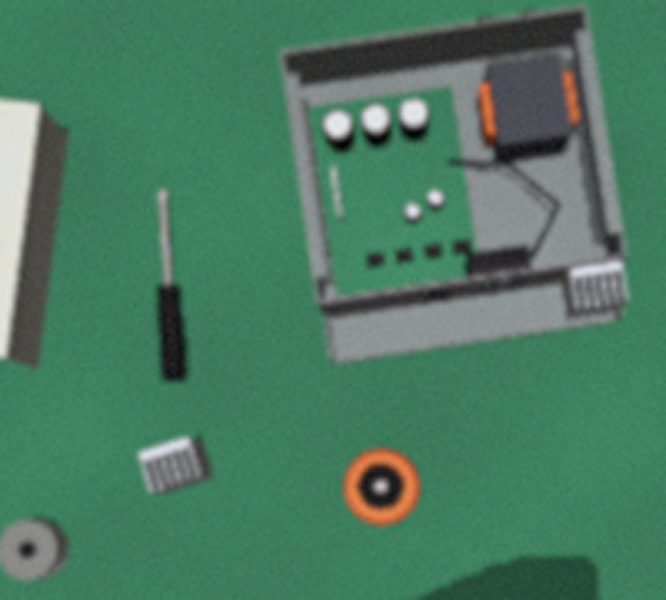

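View pics/crop_sc.png

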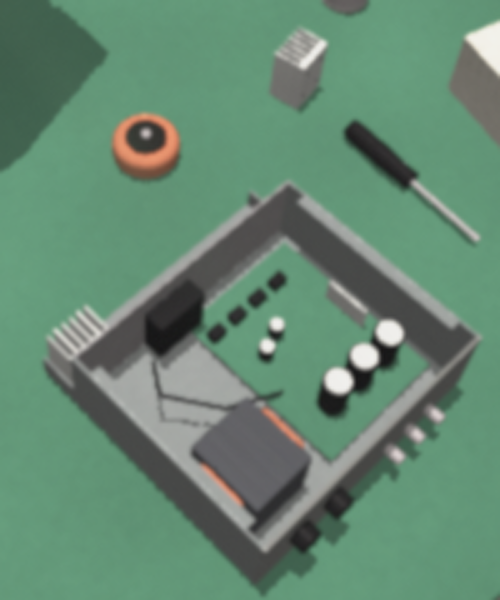

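```bash
python3 - <<'E'
from h import *
c=load("top0.npz");W=cloud(c);g=cv2.cvtColor(c["pixels"],cv2.COLOR_RGB2GRAY)
C=-c["R"].T@c["t"];print(C)
np.set_printoptions(linewidth=200,suppress=True,precision=3)
for u in(235,250,265,280):
    print(u)
    for v in range(140,172): print(v,g[v,u],W[v,u].round(3))
E
python3 - <<'E'
import cv2
c=__import__("numpy").load("top0.npz")["pixels"]
i=c[130:180,215:330,::-1];cv2.imwrite("pics/panelz.png",cv2.resize(i,(805-5,348),interpolation=0))
E
```

```text
[ 0.40850891 -0.00484182  1.21408679]
235
140 112 [0.658 0.078 0.025]
141 108 [0.655 0.078 0.026]
142 114 [0.651 0.078 0.026]
143 109 [0.649 0.078 0.022]
144 112 [0.645 0.078 0.022]
145 111 [0.641 0.078 0.026]
146 111 [0.638 0.078 0.022]
147 109 [0.634 0.078 0.024]
148 114 [0.632 0.078 0.02 ]
149 102 [0.613 0.072 0.103]
150 76 [0.611 0.073 0.095]
151 52 [0.612 0.075 0.074]
152 52 [0.612 0.076 0.054]
153 69 [0.611 0.077 0.041]
154 111 [0.611 0.078 0.021]
155 137 [0.609 0.079 0.011]
156 149 [0.605 0.079 0.015]
157 146 [0.602 0.079 0.013]
158 143 [0.598 0.079 0.013]
159 147 [0.594 0.079 0.014]
160 146 [0.591 0.079 0.015]
161 150 [0.587 0.079 0.014]
162 149 [0.584 0.079 0.012]
163 146 [0.58  0.079 0.015]
164 149 [0.577 0.079 0.012]
165 148 [0.574 0.079 0.012]
166 143 [0.57  0.079 0.014]
167 132 [0.567 0.079 0.013]
168 110 [0.565 0.08  0.002]
169 104 [0.562 0.08  0.   ]
170 103 [ 0.558  0.08  -0.001]
171 102 [0.554 0.08  0.001]
250
140 111 [0.658 0.027 0.022]
141 118 [0.655 0.027 0.02 ]
142 115 [0.651 0.027 0.023]
143 114 [0.648 0.027 0.024]
144 113 [0.644 0.027 0.025]
145 117 [0.641 0.02
[... 2017 characters left out ...]
.627 -0.076  0.019]
150 146 [ 0.625 -0.076  0.013]
151 148 [ 0.621 -0.076  0.016]
152 148 [ 0.618 -0.076  0.012]
153 150 [ 0.614 -0.076  0.017]
154 149 [ 0.61  -0.076  0.018]
155 148 [ 0.607 -0.076  0.012]
156 150 [ 0.604 -0.076  0.013]
157 149 [ 0.601 -0.076  0.01 ]
158 145 [ 0.597 -0.076  0.013]
159 145 [ 0.593 -0.076  0.014]
160 136 [ 0.59  -0.076  0.016]
161 118 [ 0.587 -0.076  0.012]
162 101 [ 0.585 -0.077 -0.   ]
163 101 [ 0.582 -0.077 -0.001]
164 104 [ 0.578 -0.077 -0.002]
165 103 [ 0.575 -0.077 -0.004]
166 103 [ 0.571 -0.077 -0.003]
167 100 [ 0.568 -0.077 -0.003]
168 98 [ 0.564 -0.077 -0.003]
169 100 [ 0.561 -0.077 -0.003]
170 103 [ 0.557 -0.076 -0.001]
171 101 [ 0.554 -0.076  0.   ]
```

View pics/panelz.png

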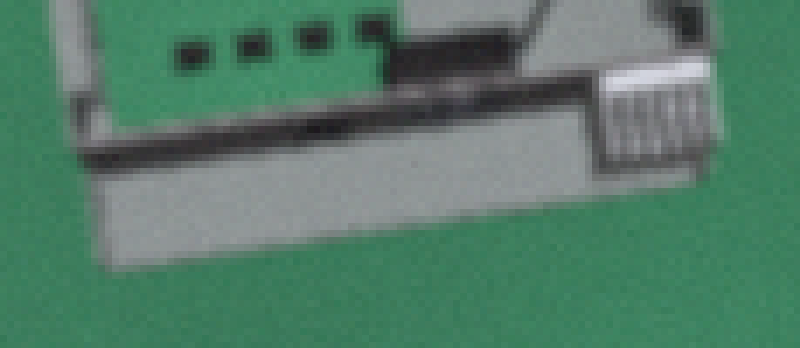

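Run:
```python
from h import *
np.set_printoptions(linewidth=200,suppress=True,precision=4)
c=load("top0.npz");W=cloud(c);g=cv2.cvtColor(c["pixels"],cv2.COLOR_RGB2GRAY).astype(float)
px=c["pixels"].astype(int)
v,u=np.mgrid[0:384,0:512]
# panel points
xl=.617-.15*(W[:,:,1]-.027)
m=(W[:,:,2]>.03)&(W[:,:,2]<.095)&(abs(W[:,:,0]-xl)<.012)&(W[:,:,1]>-.12)&(W[:,:,1]<.10)
p=W[m]
for _ in range(5):
    a=np.polyfit(p[:,1],p[:,0],1);r=p[:,0]-np.polyval(a,p[:,1]);p=p[abs(r)<2.5*r.std()+1e-4]
print("panel",a,len(p),r.std(),"yaw",np.arctan(-a[0]))
yaw=np.arctan(-a[0]);ex=np.array([np.cos(yaw),np.sin(yaw)]);ey=np.array([-ex[1],ex[0]])
# tray front edge via intensity subpixel: per column
def proj(uu,vv,z):
    K=c["intrinsics"];d=np.array([(uu-K[0,2])/K[0,0],(vv-K[1,2])/K[1,1],1])@c["R"];C=-c["R"].T@c["t"]
    return C+d*(z-C[2])/d[2]
E=[]
for uu in range(234,296):
    v0=int(round(167-(uu-235)*.148)); col=np.convolve(g[:,uu],[.25,.5,.25],'same')[v0-5:v0+7]
    k=[i for i in range(len(col)-1) if col[i]>123>=col[i+1]]
    if k: i=k[0];E.append(proj(uu,v0-5+i+(col[i]-123)/(col[i]-col[i+1]),.013))
E=np.array(E);b=np.polyfit(E[:,1],E[:,0],1);print("edge",b,"yaw",np.arctan(-b[0]),np.std(E[:,0]-np.polyval(b,E[:,1])), "dist",(np.polyval(a,0)-np.polyval(b,0))*np.cos(yaw))
# left edge of tray / lip
# rows profile
q=np.array([0,np.polyval(a,0)])
for vv in range(152,172,2):
    print(vv,[(int(px[vv,k,0]),round(W[vv,k,1],3),round(W[vv,k,2],3)) for k in range(225,236)])
# chassis left side outer edge
for vv in range(90,148,8):
    print(vv,[(int(px[vv,k,0]),round(W[vv,k,1],3),round(W[vv,k,2],3)) for k in range(214,232)])
c2=load("scene0.npz");i=c2["pixels"][180:280,215:345,::-1];cv2.imwrite("pics/lipsc.png",cv2.resize(i,(780,600),interpolation=0))
```

```text
panel [-0.1404  0.6216] 224 0.0007201736633836508 yaw 0.1394805457058852
edge [-0.1439  0.5765] yaw 0.14294955741117438 0.000538217674249242 dist 0.04462882724149877
152 [(60, np.float64(0.114), np.float64(0.005)), (57, np.float64(0.103), np.float64(0.085)), (57, np.float64(0.1), np.float64(0.078)), (53, np.float64(0.097), np.float64(0.082)), (44, np.float64(0.094), np.float64(0.076)), (50, np.float64(0.091), np.float64(0.07)), (45, np.float64(0.088), np.float64(0.071)), (50, np.float64(0.085), np.float64(0.068)), (51, np.float64(0.082), np.float64(0.062)), (53, np.float64(0.079), np.float64(0.061)), (53, np.float64(0.076), np.float64(0.054))]
154 [(59, np.float64(0.114), np.float64(0.002)), (60, np.float64(0.111), np.float64(0.004)), (69, np.float64(0.104), np.float64(0.04)), (73, np.float64(0.1), np.float64(0.041)), (71, np.float64(0.097), np.float64(0.038)), (72, np.float64(0.094), np.float64(0.036)), (76, np.float64(0.091), np.float64(0.031)), (84, np.float64(0.088), np.float64(0.028)), (89, np.float64(0.085), np.float64(0.028)), (99, np.float64(0.081), np.float64(0.026)), (107, 
[... 9730 characters left out ...]
oat64(0.146), np.float64(-0.0)), (59, np.float64(0.143), np.float64(-0.002)), (62, np.float64(0.139), np.float64(0.002)), (60, np.float64(0.135), np.float64(0.002)), (58, np.float64(0.132), np.float64(-0.002)), (60, np.float64(0.128), np.float64(-0.001)), (64, np.float64(0.125), np.float64(-0.003)), (71, np.float64(0.122), np.float64(-0.001)), (89, np.float64(0.118), np.float64(0.004)), (84, np.float64(0.104), np.float64(0.103)), (70, np.float64(0.105), np.float64(0.068)), (92, np.float64(0.106), np.float64(0.013)), (123, np.float64(0.103), np.float64(0.016)), (129, np.float64(0.099), np.float64(0.015)), (111, np.float64(0.096), np.float64(0.011)), (85, np.float64(0.091), np.float64(0.027))]
```

View pics/lipsc.png

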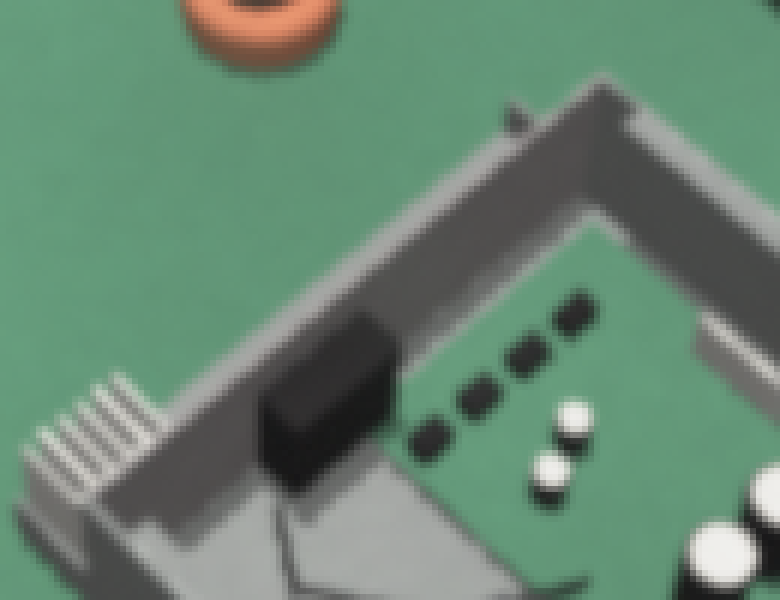

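```bash
cat >> h.py <<'E'
def ray(c,uu,vv,z):
    K=c["intrinsics"];d=np.array([(uu-K[0,2])/K[0,0],(vv-K[1,2])/K[1,1],1])@c["R"];C=-c["R"].T@c["t"]
    return C+d*(z-C[2])/d[2]
E
python3 - <<'E'
from h import *
np.set_printoptions(linewidth=200,suppress=True,precision=4)
c=load("top0.npz");W=cloud(c);r=c["pixels"][:,:,0].astype(float)
yaw=.141;ex=np.array([np.cos(yaw),np.sin(yaw)]);ey=np.array([-ex[1],ex[0]])
pp=np.array([.6216,0])
def P(w): return np.array([(w[:2]-pp)@ex,(w[:2]-pp)@ey])
def edge(vv,lo,hi,th):
    row=r[vv];k=[i for i in range(lo,hi) if row[i]<th<=row[i+1]];return k[0]+(th-row[k[0]])/(row[k[0]+1]-row[k[0]])
L=[P(ray(c,edge(v,212,228,100),v,.105)) for v in range(90,142,2)];L=np.array(L);print("side outer y (intensity)",L[:,1].mean(),L[:,1].std(), np.polyfit(L[:,0],L[:,1],1))
m=(W[:,:,2]>.095)&(W[:,:,2]<.115)
S=[]
for v in range(90,142):
    k=[u for u in range(212,232) if m[v,u]]
    S.append((P(W[v,k[0]])[1],P(W[v,k[-1]])[1]))
print("depth rim y ranges",np.mean(S,0))
# right outer edge rim
for v in range(80,120,4):
    k=[u for u in range(295,325) if m[v,u]]; 
    if k: S.append(P(W[v,k[-1]])[1]); print("R",P(W[v,k[-1]]),P(W[v,k[0]]))
for v in range(156,167): 
    print("lip depth",[P(W[v,u]).round(4) for u in range(226,231) if .024<W[v,u,2]<.05], "inten outer z.038", P(ray(c,edge(v,225,234,88),v,.038)), "inner tray", P(ray(c,edge(v,225,234,125),v,.013)))
# lip in scene
c2=load("scene0.npz");W2=cloud(c2)
mm=np.zeros(W2.shape[:2],bool);mm[194:206,292:308]=1
for v,u in zip(*np.nonzero(mm&(W2[:,:,2]>.02)&(W2[:,:,2]<.06))): print(v,u,P(W2[v,u]),W2[v,u,2])
E
```

```text
side outer y (intensity) 0.10720074288090818 0.000290289024594119 [-0.0027  0.1075]
depth rim y ranges [0.1042 0.0933]
R [ 0.1889 -0.1922] [ 0.1903 -0.1826]
R [ 0.1753 -0.1932] [ 0.1762 -0.1799]
R [ 0.1606 -0.1936] [ 0.1619 -0.1806]
R [ 0.1484 -0.192 ] [ 0.1498 -0.1825]
R [ 0.1348 -0.193 ] [ 0.1366 -0.1803]
R [ 0.1228 -0.1916] [ 0.1243 -0.1821]
R [ 0.109  -0.1925] [ 0.1087 -0.1818]
R [ 0.0947 -0.1929] [ 0.0972 -0.1807]
R [ 0.0823 -0.1912] [ 0.0845 -0.1823]
R [ 0.069  -0.1923] [ 0.071  -0.1833]
lip depth [array([-0.0056,  0.1027])] inten outer z.038 [-0.0056  0.1061] inner tray [-0.0025  0.0996]
lip depth [array([-0.0106,  0.1026])] inten outer z.038 [-0.0091  0.1061] inner tray [-0.0059  0.1003]
lip depth [array([-0.0136,  0.1032])] inten outer z.038 [-0.0124  0.1065] inner tray [-0.0095  0.0998]
lip depth [array([-0.0161,  0.1041])] inten outer z.038 [-0.0157  0.1078] inner tray [-0.0129  0.1002]
lip depth [array([-0.0193,  0.1046])] inten outer z.038 [-0.0192  0.1074] inner tray [-0.0164  0.1003]
lip depth [array([-0.0233,  0.1048]), array([-0.0217,  0.1024])] inten outer z.038 [-0
[... 786 characters left out ...]
3
198 302 [-0.0378  0.1048] 0.03738621260226935
199 300 [-0.043   0.1035] 0.028317666753877955
199 301 [-0.0389  0.1025] 0.03363112639635367
199 302 [-0.0353  0.1021] 0.037975746950375186
199 303 [-0.0337  0.1045] 0.03720793098339317
200 300 [-0.042   0.1028] 0.025249367795508862
200 301 [-0.0398  0.1044] 0.025907068714839745
200 302 [-0.0361  0.1039] 0.03052450334062329
200 303 [-0.031   0.1015] 0.038369926736495384
200 304 [-0.0296  0.1042] 0.037106439753616945
200 305 [-0.0273  0.1056] 0.03818393323637325
201 299 [-0.0429  0.1001] 0.022035766355312417
201 302 [-0.0359  0.1044] 0.025313470629808182
201 303 [-0.0322  0.1039] 0.02983226512170304
202 302 [-0.0331  0.1013] 0.026500199361751096
```

```bash
cat > go.py <<'E'
from h import *
from scipy.spatial.transform import Rotation as Ro
from station import robot
def go(p,yaw):
    s=robot.read_state();R=s["tool_rot"]
    T=np.array([[np.cos(yaw),np.sin(yaw),0],[np.sin(yaw),-np.cos(yaw),0],[0,0,-1]])
    d=R.T@(np.array(p)-s["position"])*1000
    print("t",s["time"],"pos",s["position"].round(4),"F",s["contact_force"].round(2),"gap",round(s["finger_gap"],4))
    print("d mm",d.round(1),"rv deg",Ro.from_matrix(R.T@T).as_rotvec(degrees=True).round(2))
E
python3 -c "
from go import *
go([.456,.2508,.17],.27)"
```

```text
t 0.1 pos [ 0.117  -0.5114  0.21  ] F [-0.53 -0.88 -0.99] gap 0.0853
d mm [ 500.4 -667.4   40.8] rv deg [-0.07 -0.01 -2.59]
```

>>> {"fn": "carry_out", "kwargs": {"plan": [{"x": 500, "y": -667, "z": 0, "rz": -2.6}, {"x": 500, "y": -667, "z": 0, "rz": -2.6}, {"x": 500, "y": -667, "z": 0, "rz": -2.6}, {"x": 500, "y": -667, "z": 0, "rz": -2.6}, {"x": 500, "y": -667, "z": 0, "rz": -2.6}, {"x": 500, "y": -667, "z": 0, "rz": -2.6}, {"x": 500, "y": -667, "z": 0, "rz": -2.6}, {"x": 500, "y": -667, "z": 0, "rz": -2.6}, {"x": 500, "y": -667, "z": 0, "rz": -2.6}, {"x": 500, "y": -667, "z": 0, "rz": -2.6}, {"x": 500, "y": -667, "z": 0, "rz": -2.6}, {"x": 500, "y": -667, "z": 0, "rz": -2.6}], "jaw": -1, "newtons": 50}}

```text
invalid input at $.plan[0]: expected keys x, y, z, rx, ry, rz
```

```bash
python3 -c "
from go import *
go([.456,.2508,.17],.27)"
```

```text
t 0.1 pos [ 0.117  -0.5114  0.21  ] F [-0.53 -0.88 -0.99] gap 0.0853
d mm [ 500.4 -667.4   40.8] rv deg [-0.07 -0.01 -2.59]
```

>>> {"fn": "carry_out", "kwargs": {"plan": [{"x": 500, "y": -667, "z": 0, "rx": 0, "ry": 0, "rz": -2.6}, {"x": 500, "y": -667, "z": 0, "rx": 0, "ry": 0, "rz": -2.6}, {"x": 500, "y": -667, "z": 0, "rx": 0, "ry": 0, "rz": -2.6}, {"x": 500, "y": -667, "z": 0, "rx": 0, "ry": 0, "rz": -2.6}, {"x": 500, "y": -667, "z": 0, "rx": 0, "ry": 0, "rz": -2.6}, {"x": 500, "y": -667, "z": 0, "rx": 0, "ry": 0, "rz": -2.6}, {"x": 500, "y": -667, "z": 0, "rx": 0, "ry": 0, "rz": -2.6}, {"x": 500, "y": -667, "z": 0, "rx": 0, "ry": 0, "rz": -2.6}, {"x": 500, "y": -667, "z": 0, "rx": 0, "ry": 0, "rz": -2.6}, {"x": 500, "y": -667, "z": 0, "rx": 0, "ry": 0, "rz": -2.6}, {"x": 500, "y": -667, "z": 0, "rx": 0, "ry": 0, "rz": -2.6}, {"x": 500, "y": -667, "z": 0, "rx": 0, "ry": 0, "rz": -2.6}], "jaw": -1, "newtons": 50}}

```text
time: 1.6
position: [0.4213, 0.1737, 0.2104]
tool_rot: [[0.964, 0.267, 0.0], [0.267, -0.964, -0.0], [0.0, 0.0, -1.0]]
contact_force: [0.7, -1.2, 0.4]
finger_gap: 0.0854
```

```bash
python3 -c "
from go import *
go([.456,.2508,.15],.27)"
```

```text
t 1.6 pos [0.4213 0.1737 0.2104] F [ 0.71 -1.16  0.35] gap 0.0854
d mm [ 54.1 -65.   60.4] rv deg [ 0.02 -0.01  0.05]
```

>>> {"fn": "carry_out", "kwargs": {"plan": [{"x": 54, "y": -65, "z": 0, "rx": 0, "ry": 0, "rz": 0}, {"x": 54, "y": -65, "z": 30, "rx": 0, "ry": 0, "rz": 0}, {"x": 54, "y": -65, "z": 60, "rx": 0, "ry": 0, "rz": 0}, {"x": 54, "y": -65, "z": 60, "rx": 0, "ry": 0, "rz": 0}, {"x": 54, "y": -65, "z": 60, "rx": 0, "ry": 0, "rz": 0}]}}

```text
time: 2.22
position: [0.4625, 0.2272, 0.1514]
tool_rot: [[0.955, 0.298, -0.005], [0.298, -0.954, 0.019], [0.0, -0.02, -1.0]]
contact_force: [0.2, 0.6, -0.6]
finger_gap: 0.0855
```

Run:
```python
from go import *
go([.456,.2508,.03],.27)
c=robot.capture("scene");np.savez("s1.npz",**c)
cv2.imwrite("pics/s1.png",cv2.resize(c["pixels"][60:200,250:400,::-1],(640,597),interpolation=2))
```

```text
t 2.225 pos [0.4625 0.2272 0.1514] F [ 0.22  0.56 -0.58] gap 0.0855
d mm [  0.8 -22.1 121.9] rv deg [-1.12 -0.    1.86]
```

View pics/s1.png

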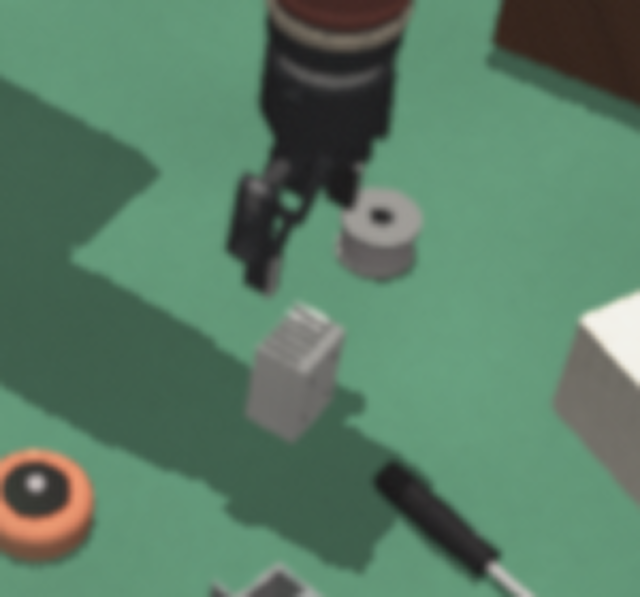

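Run:
```python
from go import *
s=robot.read_state();print(s["joints"],s["joint_vel"])
go([.456,.2508,.15],.27)
```

```text
[ 0.30138324  0.31173221 -0.28513691  0.97258075  0.01950434  3.14062235] [-0.00107375 -0.00530465  0.00256861 -0.00431055  0.00147006  0.00150391]
t 2.275 pos [0.4629 0.2273 0.1518] F [ 0.15  0.09 -0.09] gap 0.0854
d mm [  0.4 -24.5   2.3] rv deg [-1.12 -0.06  1.85]
```

>>> {"fn": "carry_out", "kwargs": {"plan": [{"x": 0, "y": -10, "z": 0, "rx": 0, "ry": 0, "rz": -10}, {"x": 0, "y": -24, "z": 0, "rx": 0, "ry": 0, "rz": -20}, {"x": 0, "y": -24, "z": 0, "rx": 0, "ry": 0, "rz": -30}, {"x": 0, "y": -24, "z": 0, "rx": 0, "ry": 0, "rz": -40}, {"x": 0, "y": -24, "z": 0, "rx": 0, "ry": 0, "rz": -50}, {"x": 0, "y": -24, "z": 0, "rx": 0, "ry": 0, "rz": -60}, {"x": 0, "y": -24, "z": 0, "rx": 0, "ry": 0, "rz": -70}, {"x": 0, "y": -24, "z": 0, "rx": 0, "ry": 0, "rz": -80}, {"x": 0, "y": -24, "z": 0, "rx": 0, "ry": 0, "rz": -90}, {"x": 0, "y": -24, "z": 0, "rx": 0, "ry": 0, "rz": -100}, {"x": 0, "y": -24, "z": 0, "rx": 0, "ry": 0, "rz": -100}]}}

```text
time: 3.65
position: [0.4558, 0.2502, 0.1523]
tool_rot: [[-0.458, 0.889, -0.004], [0.889, 0.458, 0.019], [0.019, 0.005, -1.0]]
contact_force: [0.2, 0.6, 0.3]
finger_gap: 0.0852
```

Run:
```python
from go import *
s=robot.read_state();print(s["joints"])
go([.456,.2508,.12],.27+np.pi)
```

```text
[ 0.34827727  0.31796342 -0.2747718   0.97536369  0.01951498  1.44341717]
t 3.65 pos [0.4558 0.2502 0.1523] F [0.19 0.58 0.26] gap 0.0852
d mm [-0.2  0.3 32.3] rv deg [  0.99  -0.71 -78.21]
```

>>> {"fn": "carry_out", "kwargs": {"plan": [{"x": 0, "y": 0, "z": 0, "rx": 0.1, "ry": -0.1, "rz": -10}, {"x": 0, "y": 0, "z": 0, "rx": 0.3, "ry": -0.2, "rz": -20}, {"x": 0, "y": 0, "z": 0, "rx": 0.4, "ry": -0.3, "rz": -30}, {"x": 0, "y": 0, "z": 0, "rx": 0.5, "ry": -0.4, "rz": -40}, {"x": 0, "y": 0, "z": 0, "rx": 0.6, "ry": -0.5, "rz": -50}, {"x": 0, "y": 0, "z": 0, "rx": 0.8, "ry": -0.5, "rz": -60}, {"x": 0, "y": 0, "z": 0, "rx": 0.9, "ry": -0.6, "rz": -70}, {"x": 0, "y": 0, "z": 0, "rx": 1, "ry": -0.7, "rz": -78.2}, {"x": 0, "y": 0, "z": 32, "rx": 1, "ry": -0.7, "rz": -78.2}, {"x": 0, "y": 0, "z": 32, "rx": 1, "ry": -0.7, "rz": -78.2}, {"x": 0, "y": 0, "z": 32, "rx": 1, "ry": -0.7, "rz": -78.2}]}}

```text
time: 5.03
position: [0.4554, 0.2508, 0.1201]
tool_rot: [[-0.964, -0.266, -0.001], [-0.266, 0.964, -0.0], [0.001, -0.0, -1.0]]
contact_force: [-0.2, -0.3, 0.3]
finger_gap: 0.0855
```

Run:
```python
from go import *
go([.456,.2508,.03],.27+np.pi)
c=robot.capture("scene");np.savez("s2.npz",**c)
cv2.imwrite("pics/s2.png",cv2.resize(c["pixels"][60:200,250:400,::-1],(640,597),interpolation=2))
```

```text
t 5.025 pos [0.4554 0.2508 0.1201] F [-0.25 -0.32  0.28] gap 0.0855
d mm [-0.7 -0.2 90.1] rv deg [-0.   -0.08 -0.05]
```

View pics/s2.png

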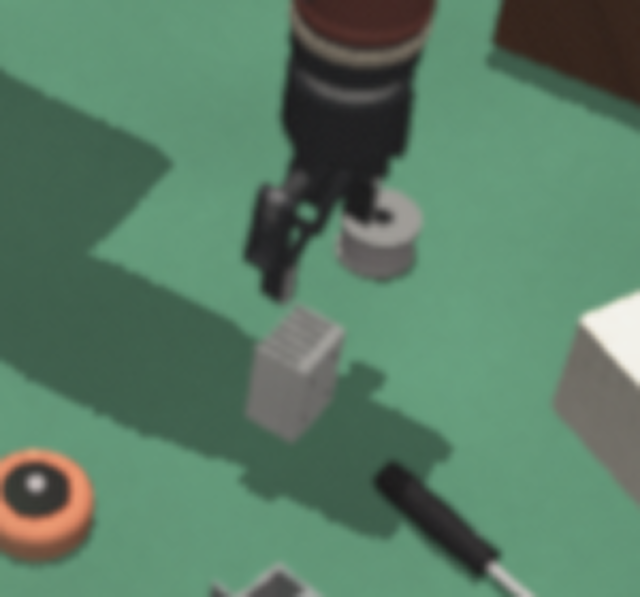

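Run:
```python
from go import *
c=load("s2.npz");W=cloud(c)
def pj(X):
    q=c["R"]@np.array(X)+c["t"];q=c["intrinsics"]@q;return (q[:2]/q[2]-[250,60])*4.27
print("tcp",pj([.4554,.2508,.12]),"sinktop",pj([.456,.2508,.075]),"fingers", [pj(np.array([.4554,.2508,.133])+s*.05*np.array([-.266,.964,0])) for s in(-1,1)])
m=(W[:,:,2]>.068)&(W[:,:,2]<.082)&(abs(W[:,:,0]-.456)<.05)&(abs(W[:,:,1]-.25)<.05)
print(cv2.minAreaRect((W[m][:,:2]*1000).astype(np.float32)),m.sum())
```

```text
tcp [307.2432029  293.02597165] sinktop [299.68930333 339.04449224] fingers [array([265.19648307, 323.17278053]), array([352.65701857, 237.14668473])]
((456.3108215332031, 251.3758544921875), (42.5620231628418, 56.260318756103516), 18.797746658325195) 188
```

Run:
```python
from go import *
c=load("s2.npz");W=cloud(c);r=c["pixels"].max(2)
np.set_printoptions(precision=3,suppress=True)
m=(W[:,:,2]>.085)&(W[:,:,2]<.2)&(abs(W[:,:,0]-.456)<.1)&(abs(W[:,:,1]-.25)<.1)
for v in range(100,135):
    us=np.nonzero(m[v])[0]
    if len(us): print(v,us.min(),us.max(),W[v,us.min()],W[v,us.max()],len(us))
c=robot.capture("top");np.savez("t2.npz",**c)
cv2.imwrite("pics/t2.png",cv2.resize(c["pixels"][140:260,120:260,::-1],(700,600),interpolation=2))
```

```text
100 335 335 [0.442 0.297 0.194] [0.442 0.297 0.194] 1
101 335 340 [0.446 0.293 0.195] [0.456 0.302 0.199] 3
102 334 340 [0.442 0.294 0.189] [0.453 0.306 0.191] 7
103 334 339 [0.444 0.292 0.187] [0.453 0.302 0.189] 6
104 333 339 [0.443 0.29  0.184] [0.455 0.301 0.188] 7
105 332 338 [0.439 0.292 0.176] [0.454 0.299 0.184] 7
106 331 338 [0.437 0.291 0.171] [0.456 0.298 0.182] 8
107 331 338 [0.439 0.289 0.169] [0.454 0.301 0.175] 8
108 330 338 [0.435 0.29  0.162] [0.455 0.3   0.173] 9
109 330 337 [0.437 0.289 0.16 ] [0.455 0.297 0.17 ] 8
110 331 337 [0.438 0.292 0.156] [0.456 0.297 0.168] 7
111 332 337 [0.443 0.292 0.155] [0.454 0.3   0.16 ] 6
112 334 336 [0.45  0.293 0.157] [0.453 0.297 0.157] 3
113 335 335 [0.453 0.294 0.155] [0.453 0.294 0.155] 1
120 320 320 [0.48  0.212 0.199] [0.48  0.212 0.199] 1
121 317 317 [0.479 0.202 0.2  ] [0.479 0.202 0.2  ] 1
122 318 319 [0.483 0.202 0.2  ] [0.483 0.205 0.198] 2
123 317 319 [0.477 0.205 0.189] [0.48  0.209 0.189] 3
124 311 319 [0.463 0.198 0.177] [0.479 0.211 0.183] 5
125 311 319 [0.467 0.194 0.179] [0.48  0.211 0.18 ] 8
126 311 319 [0.465 0.197 0.172] [0.48  0.212 0.176] 9
127 311 318 [0.465 0.197 0.168] [0.48  0.208 0.175] 8
128 311 318 [0.464 0.198 0.162] [0.48  0.208 0.171] 8
129 312 318 [0.469 0.198 0.164] [0.48  0.21  0.165] 7
130 313 318 [0.468 0.203 0.155] [0.479 0.211 0.16 ] 6
131 315 316 [0.474 0.205 0.155] [0.477 0.206 0.157] 2
```

View pics/t2.png

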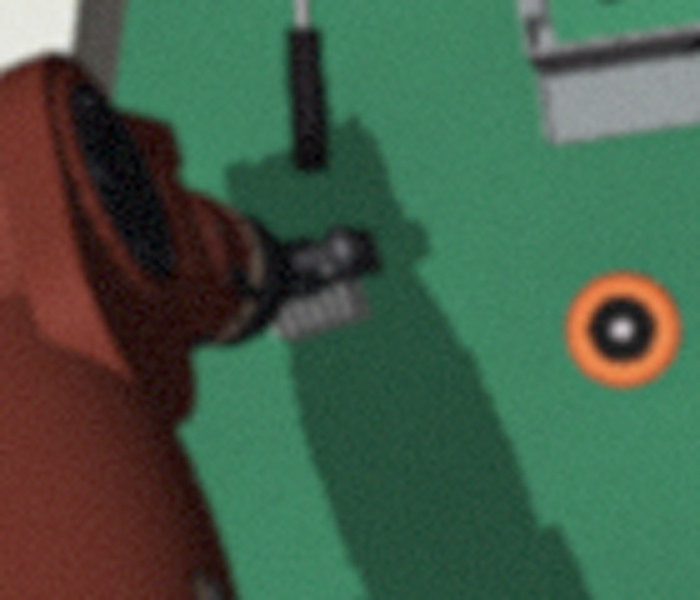

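>>> {"fn": "carry_out", "kwargs": {"plan": [{"x": -0.5, "y": 0, "z": 25, "rx": 0, "ry": 0, "rz": 0}, {"x": -0.5, "y": 0, "z": 50, "rx": 0, "ry": 0, "rz": 0}, {"x": -0.5, "y": 0, "z": 70, "rx": 0, "ry": 0, "rz": 0}, {"x": -0.5, "y": 0, "z": 85, "rx": 0, "ry": 0, "rz": 0}, {"x": -0.5, "y": 0, "z": 92, "rx": 0, "ry": 0, "rz": 0}, {"x": -0.5, "y": 0, "z": 92, "rx": 0, "ry": 0, "rz": 0}, {"x": -0.5, "y": 0, "z": 92, "rx": 0, "ry": 0, "rz": 0}]}}

```text
time: 6.0
position: [0.4557, 0.251, 0.0276]
tool_rot: [[-0.963, -0.268, -0.001], [-0.268, 0.963, -0.0], [0.001, -0.0, -1.0]]
contact_force: [0.1, -0.6, 0.5]
finger_gap: 0.0854
```

>>> {"fn": "carry_out", "kwargs": {"plan": [{"x": 0, "y": 0, "z": 0, "rx": 0, "ry": 0, "rz": 0}, {"x": 0, "y": 0, "z": 0, "rx": 0, "ry": 0, "rz": 0}, {"x": 0, "y": 0, "z": 0, "rx": 0, "ry": 0, "rz": 0}, {"x": 0, "y": 0, "z": 0, "rx": 0, "ry": 0, "rz": 0}, {"x": 0, "y": 0, "z": 0, "rx": 0, "ry": 0, "rz": 0}, {"x": 0, "y": 0, "z": 0, "rx": 0, "ry": 0, "rz": 0}, {"x": 0, "y": 0, "z": 0, "rx": 0, "ry": 0, "rz": 0}, {"x": 0, "y": 0, "z": 0, "rx": 0, "ry": 0, "rz": 0}], "jaw": 1, "newtons": 50}}

```text
time: 7.0
position: [0.4556, 0.251, 0.0275]
tool_rot: [[-0.963, -0.268, -0.001], [-0.268, 0.963, -0.0], [0.001, -0.0, -1.0]]
contact_force: [0.0, 0.4, 5.8]
finger_gap: 0.0487
```

Run:
```python
from go import *
go([.456,.2508,.028],.27+np.pi)
c=robot.capture("scene");np.savez("s3.npz",**c)
cv2.imwrite("pics/s3.png",cv2.resize(c["pixels"][80:200,270:400,::-1],(650,600),interpolation=2))
```

```text
t 7.0 pos [0.4556 0.251  0.0275] F [0.02 0.37 5.75] gap 0.0487
d mm [-0.3 -0.3 -0.5] rv deg [-0.   -0.07  0.08]
```

View pics/s3.png

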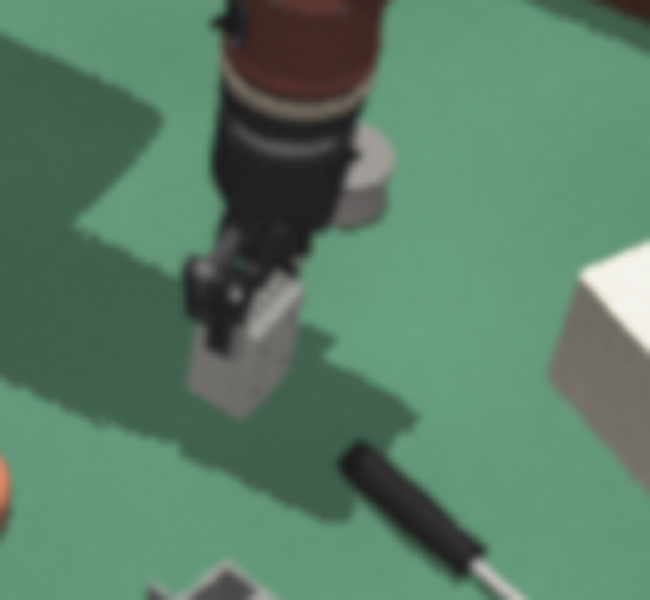

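>>> {"fn": "carry_out", "kwargs": {"plan": [{"x": 0, "y": 0, "z": -2, "rx": 0, "ry": 0, "rz": 0}, {"x": 0, "y": 0, "z": -8, "rx": 0, "ry": 0, "rz": 0}, {"x": 0, "y": 0, "z": -20, "rx": 0, "ry": 0, "rz": 0}, {"x": 0, "y": 0, "z": -35, "rx": 0, "ry": 0, "rz": 0}, {"x": 0, "y": 0, "z": -50, "rx": 0, "ry": 0, "rz": 0}, {"x": 0, "y": 0, "z": -60, "rx": 0, "ry": 0, "rz": 0}, {"x": 0, "y": 0, "z": -60, "rx": 0, "ry": 0, "rz": 0}, {"x": 0, "y": 0, "z": -60, "rx": 0, "ry": 0, "rz": 0}]}}

```text
time: 8.05
position: [0.455, 0.2507, 0.0867]
tool_rot: [[-0.963, -0.268, -0.003], [-0.268, 0.963, -0.001], [0.003, -0.0, -1.0]]
contact_force: [-0.8, 0.6, -2.7]
finger_gap: 0.049
```

```bash
cat >> go.py <<'E'
yaw=.141;ex=np.array([np.cos(yaw),np.sin(yaw)]);ey=np.array([-ex[1],ex[0]])
O=np.array([.6216,0])+.1025*ey
def pan(x,y,z): # TCP at panel coords; z world
    return np.r_[O+x*ex+y*ey,z]
def cur():
    s=robot.read_state();d=s["position"][:2]-O;f=s["contact_force"]
    print("panel xy mm",d@ex*1000,d@ey*1000,"z",s["position"][2]*1000,"F panel",f[:2]@ex,f[:2]@ey,f[2])
E
python3 - <<'E'
from go import *
go(pan(-.060,-.030,.0875),yaw+np.pi)
cur()
E
```

```text
t 8.05 pos [0.455  0.2507 0.0867] F [-0.83  0.62 -2.68] gap 0.049
d mm [ -43.2 -206.5   -0.9] rv deg [-0.02 -0.16  7.47]
panel xy mm -129.70129302481243 169.15179983450238 z 86.69190048307298 F panel -0.7385817287327963 0.7284647659805523 -2.6755682227296087
```

>>> {"fn": "carry_out", "kwargs": {"plan": [{"x": -5, "y": -20, "z": 0, "rx": 0, "ry": 0, "rz": 0.7}, {"x": -12, "y": -55, "z": 0, "rx": 0, "ry": 0, "rz": 2}, {"x": -20, "y": -95, "z": 0, "rx": 0, "ry": 0, "rz": 3.5}, {"x": -28, "y": -135, "z": 0, "rx": 0, "ry": 0, "rz": 5}, {"x": -36, "y": -170, "z": 0, "rx": 0, "ry": 0, "rz": 6.3}, {"x": -41, "y": -195, "z": 0, "rx": 0, "ry": 0, "rz": 7}, {"x": -43, "y": -206.5, "z": 0, "rx": 0, "ry": 0, "rz": 7.5}, {"x": -43, "y": -206.5, "z": 0, "rx": 0, "ry": 0, "rz": 7.5}, {"x": -43, "y": -206.5, "z": 0, "rx": 0, "ry": 0, "rz": 7.5}, {"x": -43, "y": -206.5, "z": 0, "rx": 0, "ry": 0, "rz": 7.5}]}}

```text
time: 9.3
position: [0.5516, 0.0643, 0.0869]
tool_rot: [[-0.99, -0.141, -0.002], [-0.141, 0.99, -0.001], [0.002, -0.0, -1.0]]
contact_force: [0.2, -0.8, -1.6]
finger_gap: 0.0489
```

Run:
```python
from go import *
go(pan(-.040,-.030,.045),yaw+np.pi)
cur()
for n in("scene","top"):
    c=robot.capture(n);np.savez(n+"4.npz",**c)
    q=c["pixels"][130:260,215:375] if n=="scene" else c["pixels"][120:220,190:320]
    cv2.imwrite(f"pics/{n}4.png",cv2.resize(q[:,:,::-1],None,fx=4.5,fy=4.5,interpolation=2))
```

```text
t 9.3 pos [0.5516 0.0643 0.0869] F [ 0.21 -0.79 -1.6 ] gap 0.0489
d mm [-20.3  -1.   41.9] rv deg [-0.02 -0.14  0.04]
panel xy mm -60.23703030397278 -28.993812452394163 z 86.93736665566578 F panel 0.09391996951069402 -0.8107257771103067 -1.6035376518954791
```

View pics/scene4.png

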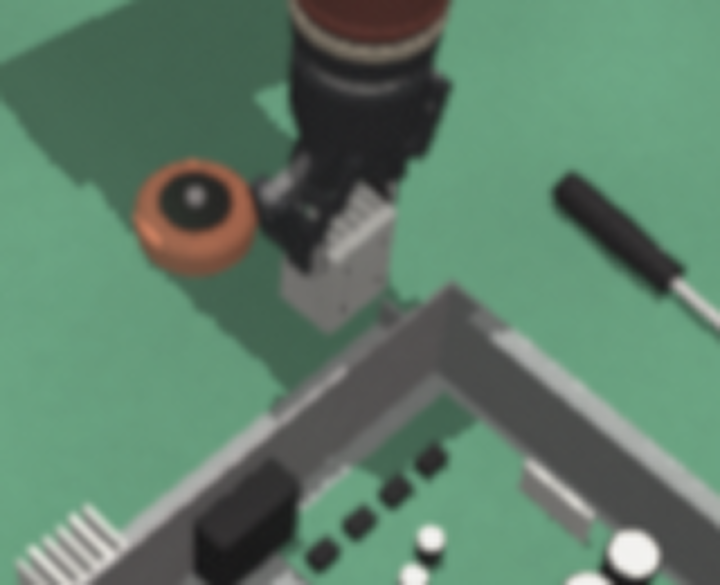

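View pics/top4.png

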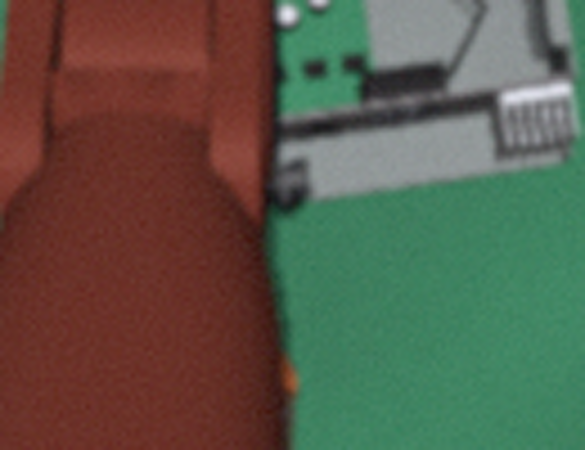

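Run:
```python
from go import *
np.set_printoptions(precision=1,suppress=True)
c=load("scene4.npz");W=cloud(c)
s=robot.read_state();d=W-s["position"]
L=np.stack([d[:,:,:2]@ex,d[:,:,:2]@ey,W[:,:,2]],-1)*1000
for v in range(176,206,2):
    print(v,[tuple(L[v,u].round(0).astype(int)) for u in range(276,306,3)])
m=(abs(L[:,:,0]-20)<6)&(L[:,:,1]>-22)&(L[:,:,1]<22)&(L[:,:,2]>65)&(L[:,:,2]<125)
p=L[m];print(m.sum(),"face x",np.median(p[:,0]),p[:,0].std(), "fit x~y,z", np.linalg.lstsq(np.c_[p[:,1:],np.ones(len(p))],p[:,0],rcond=None)[0])
m=(abs(L[:,:,0])<30)&(abs(L[:,:,1])<32)&(L[:,:,2]>45)&(L[:,:,2]<135)
p=L[m];print("y range",np.percentile(p[:,1],[1,5,95,99]),"z",np.percentile(p[:,2],[1,50,99]))
vv=np.nonzero(m)
```

```text
176 [(np.int64(8), np.int64(-65), np.int64(210)), (np.int64(12), np.int64(-59), np.int64(209)), (np.int64(13), np.int64(-49), np.int64(200)), (np.int64(5), np.int64(-29), np.int64(175)), (np.int64(14), np.int64(-27), np.int64(181)), (np.int64(18), np.int64(-21), np.int64(180)), (np.int64(-1), np.int64(14), np.int64(130)), (np.int64(2), np.int64(23), np.int64(126)), (np.int64(11), np.int64(24), np.int64(133)), (np.int64(-44), np.int64(110), np.int64(2))]
178 [(np.int64(9), np.int64(-65), np.int64(203)), (np.int64(14), np.int64(-60), np.int64(203)), (np.int64(-4), np.int64(-29), np.int64(157)), (np.int64(8), np.int64(-32), np.int64(172)), (np.int64(16), np.int64(-30), np.int64(178)), (np.int64(-4), np.int64(7), np.int64(125)), (np.int64(2), np.int64(12), np.int64(126)), (np.int64(10), np.int64(14), np.int64(132)), (np.int64(16), np.int64(18), np.int64(135)), (np.int64(-39), np.int64(105), np.int64(2))]
180 [(np.int64(4), np.int64(-60), np.int64(185)), (np.int64(12), np.int64(-58), np.int64(192)), (np.int64(4), np.int64(-37), np.int64(164)), (np.int64(10), np.int64(-33), np.int64(166)),
[... 5225 characters left out ...]
0), np.int64(16)), (np.int64(60), np.int64(-12), np.int64(102))]
204 [(np.int64(-28), np.int64(-16), np.int64(1)), (np.int64(-23), np.int64(-9), np.int64(0)), (np.int64(-17), np.int64(-3), np.int64(0)), (np.int64(-11), np.int64(2), np.int64(2)), (np.int64(21), np.int64(-24), np.int64(64)), (np.int64(-2), np.int64(17), np.int64(-4)), (np.int64(6), np.int64(21), np.int64(0)), (np.int64(16), np.int64(21), np.int64(12)), (np.int64(22), np.int64(28), np.int64(11)), (np.int64(62), np.int64(-14), np.int64(97))]
136 face x 19.502610819832626 0.854362483831962 fit x~y,z [-0.   0.  18.9]
y range [-30.9 -25.2  24.1  26.4] z [ 59.1 105.8 134.7]<stdin>:7: RuntimeWarning: invalid value encountered in cast
```

>>> {"fn": "carry_out", "kwargs": {"plan": [{"x": 0, "y": 0, "z": 12, "rx": 0, "ry": -0.1, "rz": 0}, {"x": -4, "y": 0, "z": 26, "rx": 0, "ry": -0.1, "rz": 0}, {"x": -10, "y": 0, "z": 37, "rx": 0, "ry": -0.1, "rz": 0}, {"x": -18, "y": 0, "z": 42, "rx": 0, "ry": -0.1, "rz": 0}, {"x": -25, "y": 0, "z": 43, "rx": 0, "ry": -0.1, "rz": 0}, {"x": -30, "y": 0, "z": 43, "rx": 0, "ry": -0.1, "rz": 0}, {"x": -33, "y": 0, "z": 43, "rx": 0, "ry": -0.1, "rz": 0}, {"x": -33, "y": 0, "z": 43, "rx": 0, "ry": -0.1, "rz": 0}, {"x": -33, "y": 0, "z": 43, "rx": 0, "ry": -0.1, "rz": 0}]}}

```text
time: 10.52
position: [0.5845, 0.068, 0.044]
tool_rot: [[-0.99, -0.14, -0.001], [-0.14, 0.99, -0.001], [0.001, -0.0, -1.0]]
contact_force: [-0.1, 1.1, -2.2]
finger_gap: 0.0494
```

Run:
```python
from go import *
go(pan(-.027,-.026,.0435),yaw+np.pi)
cur()
c=robot.capture("scene");np.savez("scene5.npz",**c)
q=c["pixels"][130:260,215:375]
cv2.imwrite(f"pics/scene5.png",cv2.resize(q[:,:,::-1],None,fx=4.5,fy=4.5,interpolation=2))
cur()
```

```text
t 10.525 pos [0.5845 0.068  0.044 ] F [-0.14  1.08 -2.19] gap 0.0494
d mm [-0.2  3.9  0.5] rv deg [-0.03 -0.03 -0.03]
panel xy mm -27.18863972189465 -29.943559139922154 z 43.96781065015486 F panel 0.01062658394093843 1.092301719932517 -2.1861064657312084
panel xy mm -27.228519027931835 -29.955615024103484 z 43.947766072495156 F panel 0.7420942935804903 -0.6673292622517647 -1.662234099652337
```

View pics/scene5.png

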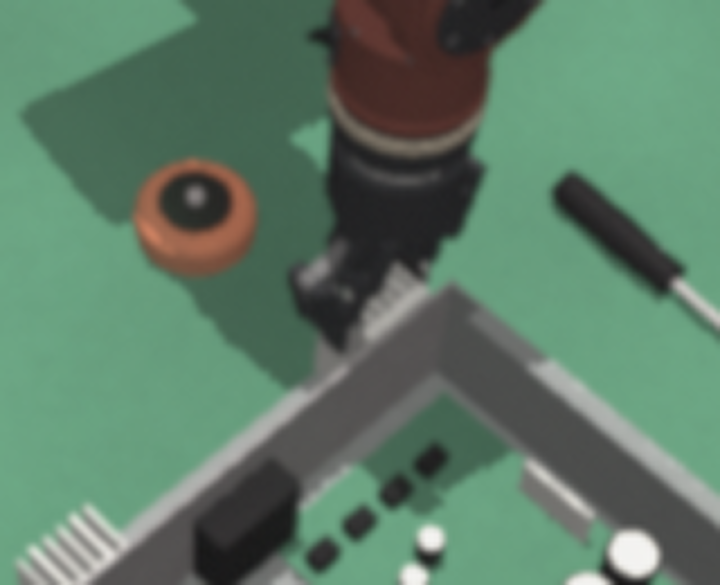

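>>> {"fn": "carry_out", "kwargs": {"plan": [{"x": 0, "y": 1.5, "z": 1, "rx": 0, "ry": 0, "rz": 0}, {"x": 0, "y": 3, "z": 2, "rx": 0, "ry": 0, "rz": 0}, {"x": 0, "y": 3, "z": 2, "rx": 0, "ry": 0, "rz": 0}, {"x": 0, "y": 3, "z": 2, "rx": 0, "ry": 0, "rz": 0}]}}

```text
time: 11.08
position: [0.5842, 0.071, 0.0418]
tool_rot: [[-0.99, -0.14, -0.0], [-0.14, 0.99, -0.001], [0.001, -0.0, -1.0]]
contact_force: [0.0, 0.1, -2.0]
finger_gap: 0.0495
```

```bash
python3 -c "
from go import *
cur()"
```

```text
panel xy mm -27.053490607842864 -26.950527448917786 z 41.83052370009158 F panel 0.044791249954238846 0.10382090346474204 -1.9592799253104176
```

>>> {"fn": "carry_out", "kwargs": {"plan": [{"x": 0, "y": 1, "z": 0.5, "rx": 0, "ry": 0, "rz": 0}, {"x": 0, "y": 1, "z": 0.5, "rx": 0, "ry": 0, "rz": 0}, {"x": 0, "y": 1, "z": 0.5, "rx": 0, "ry": 0, "rz": 0}]}}

```text
time: 11.45
position: [0.5841, 0.072, 0.0413]
tool_rot: [[-0.99, -0.14, -0.0], [-0.14, 0.99, -0.001], [0.0, -0.0, -1.0]]
contact_force: [0.7, -0.6, -2.4]
finger_gap: 0.0493
```

```bash
python3 -c "
from go import *
cur()"
```

```text
panel xy mm -27.00465690808849 -25.97335380656227 z 41.34714842611511 F panel 0.5798460764081266 -0.6497434464840758 -2.368250861886266
```

>>> {"fn": "carry_out", "kwargs": {"plan": [{"x": 0, "y": 0.5, "z": 0, "rx": 0, "ry": 0, "rz": 0}, {"x": 0, "y": 1, "z": 0, "rx": 0, "ry": 0, "rz": 0}, {"x": 0, "y": 1, "z": 0, "rx": 0, "ry": 0, "rz": 0}]}}

```text
time: 11.82
position: [0.584, 0.0724, 0.0414]
tool_rot: [[-0.99, -0.14, -0.0], [-0.14, 0.99, -0.002], [0.001, -0.002, -1.0]]
contact_force: [0.5, -4.6, -1.3]
finger_gap: 0.0492
```

```bash
python3 -c "
from go import *
cur()"
```

```text
panel xy mm -27.054990755317398 -25.56265149882669 z 41.37884608248076 F panel -0.11090042520945737 -4.625432760010486 -1.3383052317606479
```

>>> {"fn": "carry_out", "kwargs": {"plan": [{"x": 0, "y": 0.5, "z": 0, "rx": 0, "ry": 0, "rz": 0}, {"x": 0, "y": 0.5, "z": 0, "rx": 0, "ry": 0, "rz": 0}, {"x": 0, "y": 0.5, "z": 0, "rx": 0, "ry": 0, "rz": 0}]}}

```text
time: 12.2
position: [0.584, 0.0724, 0.0414]
tool_rot: [[-0.99, -0.139, -0.0], [-0.139, 0.99, -0.002], [0.001, -0.002, -1.0]]
contact_force: [0.1, -6.7, -1.1]
finger_gap: 0.0492
```

```bash
python3 -c "
from go import *
cur()"
```

```text
panel xy mm -27.062967626791124 -25.490307981744536 z 41.40835670849948 F panel -0.8671882603794825 -6.603853631653338 -1.1437576573118595
```

>>> {"fn": "carry_out", "kwargs": {"plan": [{"x": 0, "y": -1.4, "z": 0, "rx": 0, "ry": 0, "rz": 0}, {"x": -2, "y": -1.4, "z": 0.5, "rx": 0, "ry": 0, "rz": 0}, {"x": -4, "y": -1.4, "z": 0.5, "rx": 0, "ry": 0, "rz": 0}, {"x": -4, "y": -1.4, "z": 0.5, "rx": 0, "ry": 0, "rz": 0}]}}

```text
time: 12.7
position: [0.5882, 0.0728, 0.0408]
tool_rot: [[-0.99, -0.14, -0.0], [-0.14, 0.99, -0.0], [0.0, -0.0, -1.0]]
contact_force: [-0.1, -1.8, -2.5]
finger_gap: 0.0492
```

```bash
python3 -c "
from go import *
cur()"
```

```text
panel xy mm -22.807311340954623 -25.71638677843339 z 40.76559889151262 F panel -0.3516054703427554 -1.722372818871424 -2.454320919014829
```

>>> {"fn": "carry_out", "kwargs": {"plan": [{"x": -0.5, "y": 0, "z": 0.5, "rx": 0, "ry": 0, "rz": 0}, {"x": -1, "y": 0, "z": 0.5, "rx": 0, "ry": 0, "rz": 0}, {"x": -1, "y": 0, "z": 0.5, "rx": 0, "ry": 0, "rz": 0}]}}

```text
time: 13.08
position: [0.5887, 0.0729, 0.0406]
tool_rot: [[-0.99, -0.14, -0.001], [-0.14, 0.99, -0.0], [0.001, -0.0, -1.0]]
contact_force: [-3.8, -0.3, 5.5]
finger_gap: 0.049
```

```bash
python3 -c "
from go import *
cur()
go(pan(-.027,-.026,.0435),yaw+np.pi)"
```

```text
panel xy mm -22.33305779490602 -25.721504409642446 z 40.58148964761251 F panel -3.7903815303609862 0.220540691240189 5.466195019123052
t 13.075 pos [0.5887 0.0729 0.0406] F [-3.78 -0.31  5.47] gap 0.049
d mm [ 4.7 -0.3 -2.9] rv deg [-0.01 -0.05 -0.03]
```

>>> {"fn": "carry_out", "kwargs": {"plan": [{"x": 0, "y": 0, "z": -0.5, "rx": 0, "ry": 0, "rz": 0}, {"x": -1, "y": 0, "z": -0.5, "rx": 0, "ry": 0, "rz": 0}, {"x": -1.5, "y": 0, "z": -0.5, "rx": 0, "ry": 0, "rz": 0}, {"x": -1.5, "y": 0, "z": -0.5, "rx": 0, "ry": 0, "rz": 0}]}}

```text
time: 13.58
position: [0.5907, 0.0731, 0.0408]
tool_rot: [[-0.99, -0.14, -0.0], [-0.14, 0.99, -0.0], [0.0, -0.0, -1.0]]
contact_force: [0.2, 0.0, -2.3]
finger_gap: 0.0492
```

```bash
python3 -c "
from go import *
cur()"
```

```text
panel xy mm -20.35638705415845 -25.791464742628015 z 40.75023632502846 F panel 0.21666907119558196 -0.024703678142799102 -2.3028777168506713
```

>>> {"fn": "carry_out", "kwargs": {"plan": [{"x": -0.5, "y": 0, "z": 0, "rx": 0, "ry": 0, "rz": 0}, {"x": -1, "y": 0, "z": 0, "rx": 0, "ry": 0, "rz": 0}, {"x": -1, "y": 0, "z": 0, "rx": 0, "ry": 0, "rz": 0}]}}

```text
time: 13.95
position: [0.5908, 0.0731, 0.0407]
tool_rot: [[-0.99, -0.14, -0.002], [-0.14, 0.99, -0.001], [0.002, -0.0, -1.0]]
contact_force: [-3.8, 0.3, -0.2]
finger_gap: 0.0494
```

```bash
python3 -c "
from go import *
cur()"
```

```text
panel xy mm -20.230407996716274 -25.800807298770803 z 40.66656942842609 F panel -3.756282882044551 0.8178154291099502 -0.16174194193736582
```

>>> {"fn": "carry_out", "kwargs": {"plan": [{"x": -0.3, "y": 0, "z": 0, "rx": 0, "ry": 0, "rz": 0}, {"x": -0.7, "y": 0, "z": 0, "rx": 0, "ry": 0, "rz": 0}, {"x": -1, "y": 0, "z": 0, "rx": 0, "ry": 0, "rz": 0}, {"x": -1.3, "y": 0, "z": 0, "rx": 0, "ry": 0, "rz": 0}, {"x": -1.3, "y": 0, "z": 0, "rx": 0, "ry": 0, "rz": 0}, {"x": -1.3, "y": 0, "z": 0, "rx": 0, "ry": 0, "rz": 0}]}}

```text
time: 14.7
position: [0.5908, 0.0731, 0.0406]
tool_rot: [[-0.99, -0.14, -0.004], [-0.14, 0.99, -0.001], [0.004, -0.0, -1.0]]
contact_force: [-9.1, -1.5, 3.6]
finger_gap: 0.0489
```

```bash
python3 -c "
from go import *
cur()
go(pan(-.027,-.026,.0435),yaw+np.pi);print(robot.read_state()['wrist_torque'])"
```

```text
panel xy mm -20.2301744777281 -25.800007908629354 z 40.61036306586008 F panel -9.228911423624764 -0.1632389699759035 3.586192266174086
t 14.7 pos [0.5908 0.0731 0.0406] F [-9.11 -1.46  3.59] gap 0.0489
d mm [ 6.8 -0.2 -2.9] rv deg [-0.02 -0.23 -0.05]
[-0.37179054  1.81064997 -0.29520092]
```

>>> {"fn": "carry_out", "kwargs": {"plan": [{"x": 0, "y": 0, "z": -0.3, "rx": 0, "ry": 0, "rz": 0}, {"x": -0.2, "y": 0, "z": -0.5, "rx": 0, "ry": 0, "rz": 0}, {"x": -0.4, "y": 0, "z": -0.5, "rx": 0, "ry": 0, "rz": 0}, {"x": -0.4, "y": 0, "z": -0.5, "rx": 0, "ry": 0, "rz": 0}, {"x": -0.4, "y": 0, "z": -0.5, "rx": 0, "ry": 0, "rz": 0}]}}

```text
time: 15.32
position: [0.5907, 0.0731, 0.0407]
tool_rot: [[-0.99, -0.14, -0.005], [-0.14, 0.99, -0.001], [0.005, -0.0, -1.0]]
contact_force: [-10.5, -1.6, 1.1]
finger_gap: 0.0492
```

```bash
python3 -c "
from go import *
cur()"
```

```text
panel xy mm -20.278787759512788 -25.78494164585946 z 40.66799734401701 F panel -10.662060818402336 -0.06484272704994469 1.067515212759112
```

>>> {"fn": "carry_out", "kwargs": {"plan": [{"x": 0, "y": 0, "z": 0, "rx": 0, "ry": 0, "rz": 0}, {"x": 0, "y": 0, "z": 0, "rx": 0, "ry": 0, "rz": 0}, {"x": 0, "y": 0, "z": 0, "rx": 0, "ry": 0, "rz": 0}, {"x": 0, "y": 0, "z": 0, "rx": 0, "ry": 0, "rz": 0}, {"x": 0, "y": 0, "z": 0, "rx": 0, "ry": 0, "rz": 0}, {"x": 0, "y": 0, "z": 0, "rx": 0, "ry": 0, "rz": 0}, {"x": 0, "y": 0, "z": 0, "rx": 0, "ry": 0, "rz": 0}, {"x": 0, "y": 0, "z": 0, "rx": 0, "ry": 0, "rz": 0}, {"x": 0, "y": 0, "z": 0, "rx": 0, "ry": 0, "rz": 0}, {"x": 0, "y": 0, "z": 0, "rx": 0, "ry": 0, "rz": 0}, {"x": 0, "y": 0, "z": 0, "rx": 0, "ry": 0, "rz": 0}, {"x": 0, "y": 0, "z": 0, "rx": 0, "ry": 0, "rz": 0}]}}

```text
time: 16.82
position: [0.5907, 0.0731, 0.0406]
tool_rot: [[-0.99, -0.14, -0.005], [-0.14, 0.99, -0.001], [0.005, -0.0, -1.0]]
contact_force: [-9.2, -1.6, 0.7]
finger_gap: 0.0495
```

Run:
```python
from go import *
cur()
c=robot.capture("scene");W=cloud(c)
cv2.imwrite(f"pics/scene6.png",cv2.resize(c["pixels"][130:260,215:375][:,:,::-1],None,fx=4.5,fy=4.5,interpolation=2))
d=W[:,:,:2]-O;L=np.stack([d@ex,d@ey,W[:,:,2]],-1)*1000
m=(L[:,:,0]>-50)&(L[:,:,0]<8)&(abs(L[:,:,1]+26)<24)&(L[:,:,2]>80)&(L[:,:,2]<94)
p=L[m];print(m.sum(),np.percentile(p,[2,50,98],axis=0).round(1))
t=p[(p[:,2]>83)];print("top plane",np.linalg.lstsq(np.c_[t[:,:2],np.ones(len(t))],t[:,2],rcond=None)[0].round(3),t[:,2].mean())
print(c["pixels"].shape)
# bystanders: compare depth
a=load("scene0.npz")
df=cv2.absdiff(a["pixels"],c["pixels"]).max(2);cv2.imwrite("pics/full6.png",cv2.resize(c["pixels"][:,:,::-1],(768,576)))
cur()
```

```text
panel xy mm -20.29631364526946 -25.763821147557078 z 40.6435191135574 F panel -9.372680045999772 -0.3065476432882209 0.7073752366779291
85 [[-27.8 -46.6  80.6]
 [ -9.9 -23.2  86.4]
 [  3.9  -2.6  93.4]]
top plane [1.2300e-01 1.2000e-02 8.9119e+01] 87.87774438282293
(384, 512, 3)
panel xy mm -20.28814958715246 -25.745821862171645 z 40.64736162476426 F panel -8.133784797034128 0.8885077235210472 0.7237666249696691
```

View pics/scene6.png

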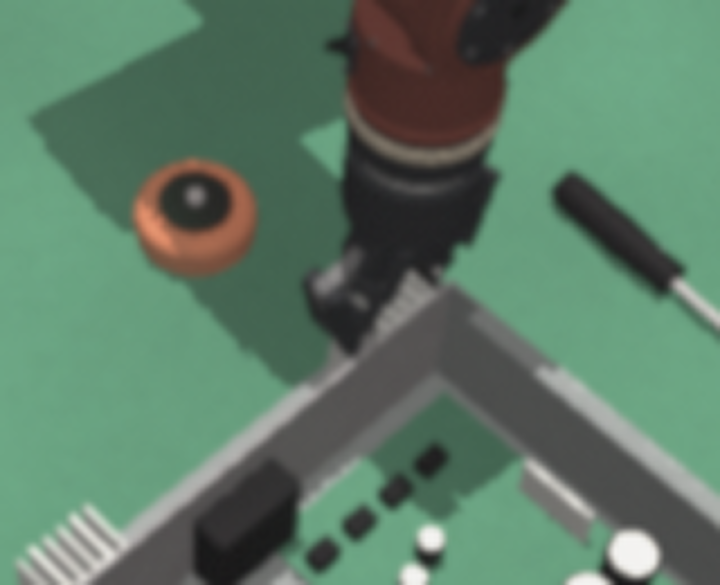

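View pics/full6.png

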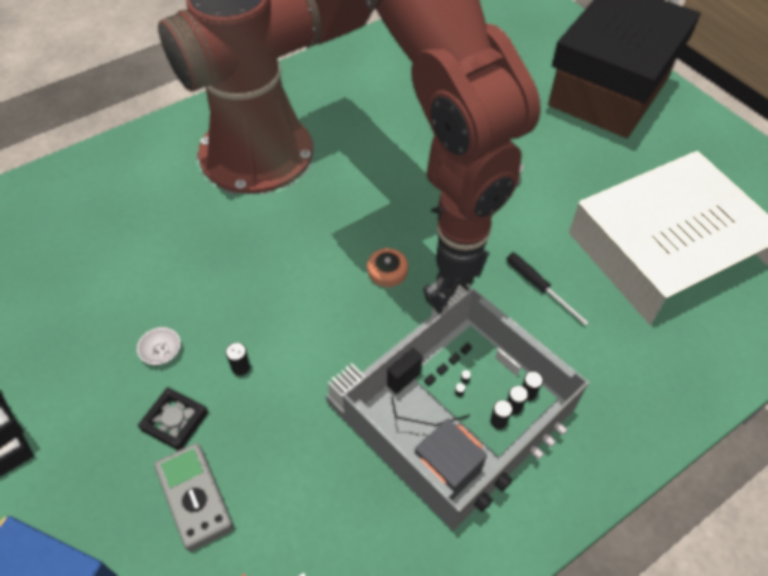

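Run:
```python
from go import *
c=robot.capture("scene");np.savez("scene7.npz",**c)
for n in("scene4.npz","scene5.npz","scene7.npz"):
    c=load(n);W=cloud(c);g=c["pixels"].min(2)
    d=W[:,:,:2]-O;L=np.stack([d@ex,d@ey,W[:,:,2]],-1)*1000
    x0={"4":-60.2,"5":-27.2,"7":-20.3}[n[5]];y0={"4":-29,"5":-29.9,"7":-25.8}[n[5]];zt={"4":134.4,"5":91.5,"7":88}[n[5]]
    m=(abs(L[:,:,0]-x0)<17)&(abs(L[:,:,1]-y0)<23)&(abs(L[:,:,2]-zt)<5)&(g>95)
    t=L[m]
    if len(t)>5: print(n,len(t),"slope",np.linalg.lstsq(np.c_[t[:,:2]-[x0,y0],np.ones(len(t))],t[:,2],rcond=None)[0].round(3),t.min(0).round(0),t.max(0).round(0))
cur()
```

```text
scene4.npz 68 slope [9.40000e-02 2.30000e-02 1.33075e+02] [-66. -51. 130.] [-43.  -6. 139.]
scene5.npz 61 slope [3.7000e-02 8.0000e-03 8.9732e+01] [-31. -52.  87.] [-10.  -7.  94.]
scene7.npz 41 slope [ 2.020e-01 -6.000e-03  8.563e+01] [-23. -43.  83.] [-6. -3. 93.]
panel xy mm -20.28078004720699 -25.74855563340707 z 40.655448295847265 F panel -9.011121326068542 -0.6443075640321054 1.2754575387697078
```

Run:
```python
from go import *
c=load("scene7.npz")
def pj(X):
    q=c["R"]@X+c["t"];q=c["intrinsics"]@q;return q[:2]/q[2]
u0,v0,f=280,180,14
im=cv2.resize(c["pixels"][v0:v0+40,u0:u0+50,::-1],None,fx=f,fy=f,interpolation=cv2.INTER_CUBIC)
def rect(p,col):
    pts=[]
    for a,b in((-20,-25),(20,-25),(20,25),(-20,25)):
        x=a*np.cos(p)+37.5*0-37.5*np.sin(p)*0;  z=13+75+ a*np.sin(p)
        x=-20.3+.8+a-0*p
        pts.append((pj(pan((x)/1000,(-25.6+b)/1000,z/1000))-[u0,v0]+.5)*f)
    cv2.polylines(im,[np.int32(pts)],True,col,1)
rect(0,(0,0,255));rect(.12,(255,0,0))
# panel rim outer/inner
for x in(0,.003): 
    a=[(pj(pan(x,y,.105))-[u0,v0]+.5)*f for y in(-.1,0)];cv2.polylines(im,[np.int32(a)],False,(0,255,255),1)
cv2.imwrite("pics/z7.png",im)
```

```text
(no output)
```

View pics/z7.png

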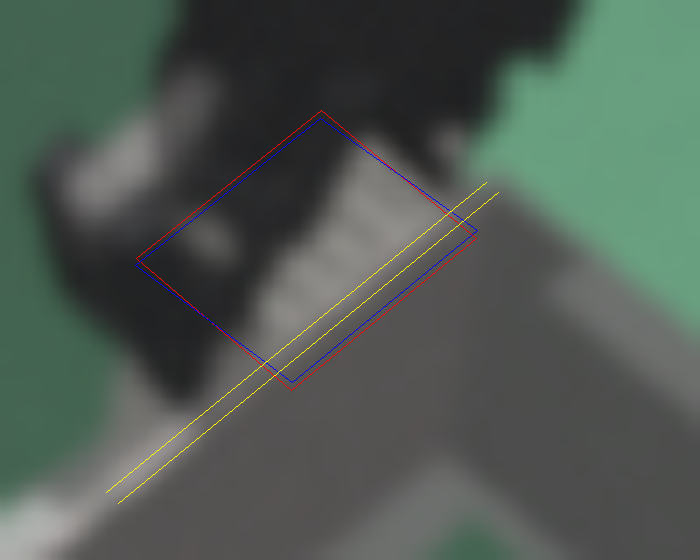

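>>> {"fn": "carry_out", "kwargs": {"plan": [{"x": -0.2, "y": 0, "z": -0.1, "rx": 0, "ry": 0, "rz": 0}, {"x": -0.4, "y": 0, "z": -0.2, "rx": 0, "ry": 0, "rz": 0}, {"x": -0.4, "y": 0, "z": -0.2, "rx": 0, "ry": 0, "rz": 0}, {"x": -0.4, "y": 0, "z": -0.2, "rx": 0, "ry": 0, "rz": 0}, {"x": -0.4, "y": 0, "z": -0.2, "rx": 0, "ry": 0, "rz": 0}, {"x": -0.4, "y": 0, "z": -0.2, "rx": 0, "ry": 0, "rz": 0}, {"x": -0.4, "y": 0, "z": -0.2, "rx": 0, "ry": 0, "rz": 0}, {"x": -0.4, "y": 0, "z": -0.2, "rx": 0, "ry": 0, "rz": 0}, {"x": -0.4, "y": 0, "z": -0.2, "rx": 0, "ry": 0, "rz": 0}, {"x": -0.4, "y": 0, "z": -0.2, "rx": 0, "ry": 0, "rz": 0}, {"x": -0.4, "y": 0, "z": -0.2, "rx": 0, "ry": 0, "rz": 0}, {"x": -0.4, "y": 0, "z": -0.2, "rx": 0, "ry": 0, "rz": 0}]}}

```text
time: 18.42
position: [0.5907, 0.0731, 0.0407]
tool_rot: [[-0.99, -0.14, -0.006], [-0.14, 0.99, -0.001], [0.006, -0.0, -1.0]]
contact_force: [-9.7, -1.1, -0.1]
finger_gap: 0.0493
```

>>> {"fn": "carry_out", "kwargs": {"plan": [{"x": 0, "y": 0, "z": 0, "rx": 0, "ry": 0, "rz": 0}, {"x": 0, "y": 0, "z": 0, "rx": 0, "ry": 0, "rz": 0}, {"x": 0, "y": 0, "z": 0, "rx": 0, "ry": 0, "rz": 0}, {"x": 0, "y": 0, "z": 0, "rx": 0, "ry": 0, "rz": 0}, {"x": 0, "y": 0, "z": 0, "rx": 0, "ry": 0, "rz": 0}, {"x": 0, "y": 0, "z": 0, "rx": 0, "ry": 0, "rz": 0}, {"x": 0, "y": 0, "z": 0, "rx": 0, "ry": 0, "rz": 0}, {"x": 0, "y": 0, "z": 0, "rx": 0, "ry": 0, "rz": 0}, {"x": 0, "y": 0, "z": 0, "rx": 0, "ry": 0, "rz": 0}, {"x": 0, "y": 0, "z": 0, "rx": 0, "ry": 0, "rz": 0}, {"x": 0, "y": 0, "z": 0, "rx": 0, "ry": 0, "rz": 0}, {"x": 0, "y": 0, "z": 0, "rx": 0, "ry": 0, "rz": 0}]}}

```text
time: 19.92
position: [0.5907, 0.0731, 0.0407]
tool_rot: [[-0.99, -0.14, -0.006], [-0.14, 0.99, -0.001], [0.006, -0.0, -1.0]]
contact_force: [-10.1, -1.0, 0.4]
finger_gap: 0.0491
```

```bash
python3 -c "
from go import *
cur()
print(robot.sign_off()); cur()"
```

```text
panel xy mm -20.287995747387495 -25.78754968349663 z 40.68954707348061 F panel -10.109556766215897 0.4562237728694536 0.4189646688885179
the job is handed in; nothing more can be done
None
the job is handed in; nothing more can be done
```

The heat sink is standing in the free corner, held against the rear panel with about 10 N, and I handed the job in at about 20 s without letting go. I gripped it by its sides and set it down onto the tray. I then felt for the left lip (about 6.6 N at most there), eased off it, and felt for the panel.

| Check | Last reading |
|---|---|
| Push on the panel | about 10.1 N; every reading over the last 4.5 s was between 8 and 11 N |
| Gap to the lip | about 0 to 0.5 mm: y within 0.1 mm of where it first touched |
| Standing on the tray | lightly: top measured 87.9 mm above the bench, 88 mm expected |
| Tool alignment with the panel | within about 0.01 rad in yaw and tilt |
| Other things on the bench | none visibly moved |

- **Panel position:** contact came about 0.8 mm short of where the camera put the panel, which is within the camera's calibration error.
- **Uprightness:** I could not confirm the sink's final upright angle by camera. Depth fits on its fin tops gave slopes of 0.12 to 0.20. The same method read 0.09 earlier, when the base plate measured vertical, so I don't trust it. The tool tilt, and the tool not moving under the push, suggest it is flat on the panel.

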